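# Reset the breaker under the push-latch cover of a bench supply box

### The arm

A 7-joint arm with a two-finger parallel gripper is mounted at the origin on the work surface; the furniture and walls round the work are solid. World frame = base frame: x ahead of the robot, y to its left, z up, the work surface at z = 0. Lengths are in mm, angles in rad, forces in N, time in s.
With the tool pointing down it reaches from about 400 to 875 mm from the base axis. Payload 4.4 kg.
Tool frame: the origin (TCP) lies where the fingers leave the gripper's body, on its centre line; the fingertips stand 73 mm ahead of it and the grasp point (between the pads) lies 54 mm ahead of it; z points along the fingers, y is the line along which they close (so a half turn about z gives the same grasp; the last joint's range is limited). The gripper opens to 85 mm and grips with 20 to 120 N. Pads are 22 mm wide; open, the fingers measure 114 mm over their backs; the gripper's body (76 mm by 85 mm) begins 54 mm behind the grasp point. The pads swing forward as they close: fully open they stand 13 mm farther back than shut.
Start: joints at [-1.285, 0.628, 0.038, 1.517, -0.027, 0.996, -0.02], TCP at [223.962, 610.211, 303.913] pointing down, gripper open.
Joint ranges: [-3.06, 3.06], [-0.37, 2.12], [-1.25, 1.32], [0.18, 2.47], [-1.1, 4.24], [0.23, 1.98], [-2.94, 2.94]. Speed limits (rad/s): [2.57, 2.57, 3.14, 3.14, 3.14, 3.14, 3.14].

### API

Orientations are given as [roll, pitch, yaw] about the fixed x, y, z axes, in that order (R = Rz(yaw) Ry(pitch) Rx(roll)).
In Python, from cell import ctrl gives the robot as it stands.
- The arm moves only by the tool send_rows, never from a script. Its argument "rows" is a list that holds one entry, the list of rows, each a list of 6 numbers: the shift along the tool's x, y, z in cm, then the turn, a rotation vector about the tool's x, y, z in rad. In form: [[[tx, ty, tz, wx, wy, wz], ...]]. A call has 1 to 10 rows; each row is the pose to reach, as a shift and turn from the pose commanded when the call began, along the tool's axes at that moment; what a row does not reach only later rows make up. A row lasts 1/10 s, in which the tool goes at most 50 mm and 8.59 degrees, less where a joint would pass 70% of its speed; a pose out of reach is approached as far as the arm can. A call with a gripper value outside its range is refused whole. "grip" is the closure in counts, from 0 (fully open) to 255 (shut), set as the call begins (left out, the last holds). The fingers move at their own pace and stop on an object; the grip force is fixed at half the most. Time passes only in rows, so rows that repeat a pose let the fingers close. It gives the time, the measured TCP pose, the force, the opening and the grip force at its end, in the units of the state.
- ctrl.read_state(): the state, without advancing time (a new reading comes with each control period).
- ctrl.get_image(name): name is "scene" or "top"; returns a dict with "pixels" (400x640x3 uint8, red, green, blue), "fx", "fy", "cx", "cy" (pixels), "extrinsics" (4x4, takes a point from camera to world coordinates). Camera axes: x right, y up, looking along -z (the intrinsics and any distortion apply to the point x, -y, -z); pixel columns grow to the right and rows downward; lengths in mm; the calibration is good to about 2 mm. A picture is of the moment at which its call begins. There is no depth.
- ctrl.finish_job(): hands the job in; it is judged then, once.
The state is a dict: "clock": time; "qpos": joint angles; "qd": joint speeds; "tau": joint torques, N m; "eef_pos": TCP position; "tool_rot": TCP orientation; "force": force on the tool from outside, world axes, zero at the start; "torque": the same for the moment, N m; "width": finger opening in mm; "gripper_force": force on a finger pad.
Only numpy, scipy, OpenCV 4.12 (cv2) and the standard library are available. Lean on these libraries where they do the work, as an engineer would, in place of code of your own. Each camera call takes 0.05 s, during which the arm holds its last target. There are 200 camera calls.

### The job

The breaker in the grey bench supply box has tripped. Press the box's smoked cover once at its ribbed front edge so that it pops open, push the raised front end of the red rocker inside down until it snaps over, then push the cover back down and press it until it latches flush again, and leave it so. Only press and push with the fingers: do not pinch the cover between them, and leave the other things on the bench where they are.

Things in the scene. Friction and masses are not known exactly. Their poses are not given: they have to be found in the camera images.
- supply_box: grey supply box screwed to the bench, 136 x 150 mm, flat top (deck) 72 mm above the bench, white outlets in its front. Origin on the bench, 76 mm behind the front face, midway between the sides; x to its back, y to its left. Opening in the deck: x -62 to +10, y -47 to +47 mm, 40 mm deep, closed by the cover; behind it the deck is clear to x = +60
- cover (a joint): smoked cover's angle, rad: 0 latched (flush with the deck), negative pressed in (stop at -0.115, safe to reach), 1.83 open (stop, 15 deg past upright). Sprung open: 2.5 N at the free edge when shut, 1 N when open; damped, opens in 2 s. Shut, a press past -0.095 and release frees it; brought down from open, a press past -0.08 and release latches it. Each full press changes it over
- cover_press (a point): point among the four white ribs on the cover's outer face, midway along y, 52 mm from the hinge line, where to press; a press of about 5 mm here works the latch (stop at 6 mm). It moves with the cover; its z axis is the outer face's normal, -x points from the hinge to the free edge
- cover_hinge (a point): fixed point midway along the cover's hinge line, 69.5 mm above the bench, at x = +6 mm of the box; the line runs along the box's y axis. The cover is 88 mm wide (y), 5 mm thick, and reaches 64 mm from this line to its free edge at the front. Hinge bearings stand 2 mm proud of the deck
- rocker (a joint): red rocker switch in the opening, 26 mm wide (y), 29 mm long (x), turning about its middle; rad: 0 tripped (front end, on the side of the cover's free edge, raised to 14 mm below the deck), 0.42 on (front half level, 20 mm below the deck). Pressing its front end takes about 3 N over 6 mm; past the middle it snaps over and stays
- rocker_press (a point): point on top of the rocker's front half where to press, moving with it: 49 mm in front of the hinge line (box x = -43), 16 mm right of the middle (y = -16), 19 mm behind the opening's front wall, 15 mm below the deck when tripped, 20 mm when on. The open cover's latch striker stands out 20 mm from its inner face at y = +28, 54 mm from the hinge
- brake_cleaner: aerosol can with a green cap, 67 mm across, 225 mm tall, standing behind to the right; origin under its centre
- oil_bottle: yellow oil bottle with a red spout, 48 mm across, 145 mm tall, standing behind to the left; origin under its centre
- screwdriver_teal: screwdriver with a black and teal handle, 227 mm long, 33 mm thick, lying to the right of the box; origin under its middle, y axis along it to the handle end
- bearing_1: ball bearing, 62 mm across, 16 mm high, lying flat to the left of the box; origin under its centre
- tee_nut_1: black steel T-nut, 32 x 40 x 21 mm, lying to the left of the box; origin under its centre
- combination_spanner: ring spanner, 196 mm long, 11 mm high, lying in front of the box; origin under its middle

How it is judged:
By the outcome, as a careful person would: the job done as asked, in the order asked, and still so for the second after the job is handed in, with the robot touching nothing.
It also fails if it takes over 64 s, if anything falls off the work surface, if the arm or the gripper's body presses on something with over 40 N, if the wrist force passes 120 N, or if a joint passes its speed limit or range.

## Working session

There is one attempt and no reset: what is moved stays moved. The work goes in short steps, Python scripts to look and compute and a tool call to move; the robot and the scene stay as the last step left them, time stands still between calls to the robot, and variables do not carry over. Pictures are saved under pics/ and viewed, at most 10 in all, crops included, and the job is handed in when it is done.

Besides the shell and the picture viewer there is one more tool, called after "Emit:" as a command line: name --argument value ..., lists and objects as JSON in quotes. send_rows: Moves the arm, as the interface text tells. Its arguments: {"type":"object","properties":{"rows":{"type":"array","items":{"type":"array","items":{"type":"array","items":{"type":"number"}}}},"grip":{"type":"number"}},"required":["rows"]}

```bash
mkdir -p pics
python3 - <<'E'
from cell import ctrl
import cv2,numpy as np,pickle
s=ctrl.read_state();print({k:np.round(v,3).tolist() for k,v in s.items()})
d={}
for n in("scene","top"):
    i=ctrl.get_image(n);d[n]=i;cv2.imwrite(f"pics/{n}0.png",i["pixels"][:,:,::-1]);print(n,i["fx"],i["fy"],i["cx"],i["cy"],np.round(i["extrinsics"],3).tolist(),[k for k in i])
pickle.dump(d,open("im0.pkl","wb"))
E
```

```text
{'clock': 0.0, 'qpos': [-1.285, 0.629, 0.038, 1.518, -0.027, 0.996, -0.02], 'qd': [-0.001, -0.0, 0.0, 0.001, -0.001, 0.001, -0.0], 'tau': [-0.0, -56.34, 1.226, -19.345, 0.011, 0.011, -0.0], 'eef_pos': [223.757, 609.752, 302.984], 'tool_rot': [-3.14, 0.0, 2.79], 'force': [-0.488, 0.322, -0.35], 'torque': [0.018, -0.038, 0.0], 'gripper_force': 0.0, 'width': 85.324}
scene 485.24949990227356 485.24949990227356 310.5955380098489 202.6872639354197 [[-0.616, 0.497, -0.611, -403.593], [-0.788, -0.382, 0.484, 780.062], [0.007, 0.779, 0.627, 1001.456], [0.0, 0.0, 0.0, 1.0]] ['pixels', 'fx', 'fy', 'cx', 'cy', 'extrinsics']
top 377.12013840534246 377.12013840534246 318.3935083619841 199.72850819446597 [[-0.013, 0.994, -0.105, 399.054], [-1.0, -0.012, 0.017, 47.538], [0.016, 0.105, 0.994, 1206.718], [0.0, 0.0, 0.0, 1.0]] ['pixels', 'fx', 'fy', 'cx', 'cy', 'extrinsics']
```

View pics/scene0.png

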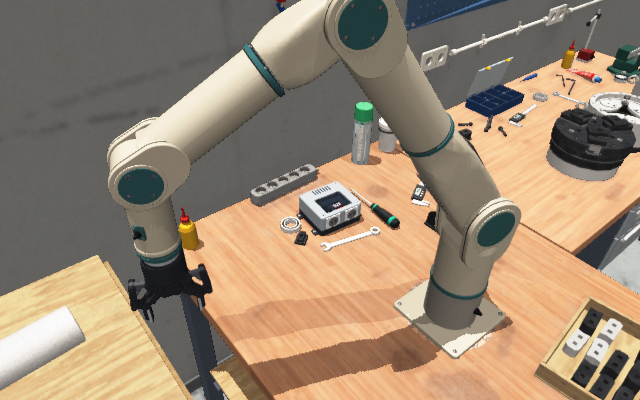

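View pics/top0.png

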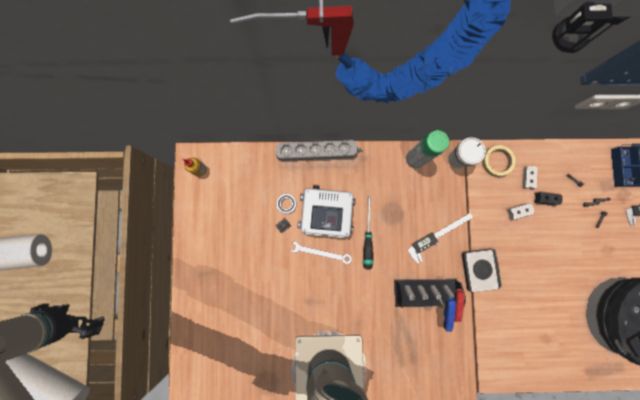

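The scene view shows the box near (330,208). In the top view it is near (327,213), with its front facing down the image towards the robot. Next I'll enlarge the box and measure it.

```bash
cat > h.py <<'E'
import cv2,numpy as np,pickle
def ray(i,u,v):
    E=i["extrinsics"];d=E[:3,:3]@np.array([(u-i["cx"])/i["fx"],-(v-i["cy"])/i["fy"],-1]);return E[:3,3],d
def onz(i,u,v,z):
    o,d=ray(i,u,v);return o+d*(z-o[2])/d[2]
def proj(i,p):
    E=i["extrinsics"];c=E[:3,:3].T@(np.asarray(p)-E[:3,3]);return i["cx"]+i["fx"]*c[0]/-c[2],i["cy"]-i["fy"]*c[1]/-c[2]
E
python3 - <<'E'
from h import *
d=pickle.load(open("im0.pkl","rb"))
t=d["top"]["pixels"][170:260,270:390];s=d["scene"]["pixels"][170:250,280:400]
a=cv2.resize(t,None,fx=6,fy=6,interpolation=cv2.INTER_CUBIC)[:,:720]
b=cv2.resize(s,None,fx=6,fy=6,interpolation=cv2.INTER_CUBIC)
cv2.imwrite("pics/t1.png",a[:,:,::-1]);cv2.imwrite("pics/s1.png",b[:,:,::-1])
i=d["top"]
hsv=cv2.cvtColor(i["pixels"],cv2.COLOR_RGB2HSV)
m=((hsv[...,1]<40)&(hsv[...,2]>120)).astype(np.uint8);m[:185]=0;m[243:]=0;m[:,:297]=0;m[:,358:]=0
c=max(cv2.findContours(m,0,2)[0],key=cv2.contourArea)
r=cv2.minAreaRect(c);print(r)
print([onz(i,*p,72).round(1).tolist() for p in cv2.boxPoints(r)])
E
```

```text
((326.0556335449219, 212.80447387695312), (54.46598815917969, 46.33198165893555), 4.573921203613281)
[[417.5, 93.4, 72.0], [556.9, 81.2, 72.0], [541.8, -83.5, 72.0], [402.4, -69.1, 72.0]]
```

View pics/t1.png

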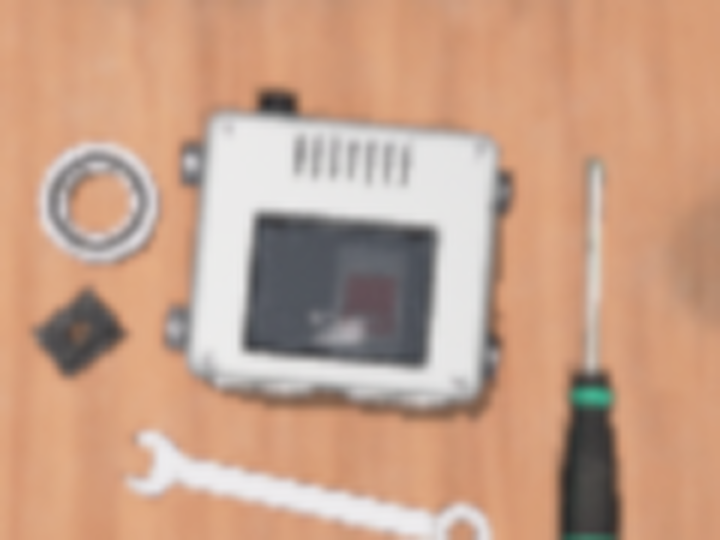

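View pics/s1.png

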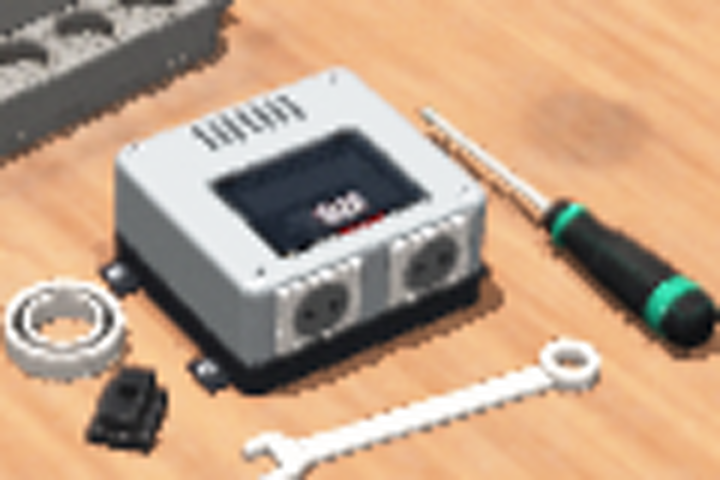

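The smoked cover is clear in both crops. In the top crop its dark opening has corners at about (253,213), (437,231), (425,367) and (243,349). In the scene crop they are (213,183), (350,127), (428,195) and (283,258). I'll fit the opening from both views.

Run:
```python
from h import *
d=pickle.load(open("im0.pkl","rb"))
crop={"top":(270,170,[(253,213),(437,231),(425,367),(243,349)]),"scene":(280,170,[(213,183),(350,127),(428,195),(283,258)])}
for n,(u0,v0,q) in crop.items():
    i=d[n];sub=i["pixels"][v0:v0+90,u0:u0+120];g=cv2.resize(cv2.cvtColor(sub,cv2.COLOR_RGB2GRAY),None,fx=6,fy=6,interpolation=cv2.INTER_CUBIC)
    roi=np.zeros_like(g);cv2.fillConvexPoly(roi,np.array(q),1);roi=cv2.dilate(roi,np.ones((25,25)))
    m=((g<140)&(roi>0)).astype(np.uint8);m=cv2.morphologyEx(m,cv2.MORPH_CLOSE,np.ones((31,31)))
    c=max(cv2.findContours(m,0,2)[0],key=cv2.contourArea)[:,0].astype(float)
    w=np.array([onz(i,(x+.5)/6-.5+u0,(y+.5)/6-.5+v0,72)[:2] for x,y in c])
    r=cv2.minAreaRect(w.astype(np.float32));print(n,r)
    b=cv2.boxPoints(r);print(b.round(1).tolist())
    # robust: hand corners
    k=np.array([onz(i,(x+.5)/6-.5+u0,(y+.5)/6-.5+v0,72)[:2] for x,y in q]);print("hand",k.round(1).tolist(),k.mean(0),np.degrees(np.arctan2(*(k[0]+k[1]-k[2]-k[3])[::-1])),np.degrees(np.arctan2(*(k[0]+k[3]-k[1]-k[2])[::-1]))-90)
```

```text
top ((464.06134033203125, 5.254680633544922), (92.434814453125, 70.9386978149414), 84.17070007324219)
[[424.1000061035156, -37.099998474121094], [494.70001220703125, -44.29999923706055], [504.0, 47.599998474121094], [433.5, 54.79999923706055]]
hand [[503.1, 48.5], [492.9, -44.1], [424.7, -36.7], [434.8, 54.2]] [463.84403209   5.4769997 ] -5.506722194108082 -6.326603389896931
scene ((465.7572937011719, 5.237907409667969), (93.65087127685547, 72.67951965332031), 84.47640991210938)
[[425.1000061035156, -37.900001525878906], [497.3999938964844, -44.900001525878906], [506.3999938964844, 48.29999923706055], [434.1000061035156, 55.29999923706055]]
hand [[503.6, 44.3], [496.7, -42.2], [429.0, -36.6], [435.5, 54.0]] [466.22605912   4.87579073] -6.380939223304451 -4.313079122561163
```

```bash
cat >> h.py <<'E'
from scipy.spatial.transform import Rotation as Ro
YAW=-0.099;O=np.array([465.,5.2])+26*np.array([np.cos(YAW),np.sin(YAW)])
Rb=Ro.from_euler("z",YAW).as_matrix();Rt=Ro.from_euler("xyz",[np.pi,0,np.pi+YAW])
def status():
    from cell import ctrl
    s=ctrl.read_state();R=Ro.from_euler("xyz",s["tool_rot"]);tip=s["eef_pos"]+R.as_matrix()@[0,0,73]
    b=Rb.T@(tip-[*O,0]);print("t",round(s["clock"],2),"tip(box)",b.round(1),"F",np.round(s["force"],1),"w",round(s["width"],1))
    return s,R,b
def go(*pts):
    s,R,b=status()
    for p in pts:
        w=np.array([*O,0])+Rb@np.array(p,float)-R.as_matrix()@[0,0,73]  # for small turns
        w=np.array([*O,0])+Rb@np.array(p,float)-Rt.as_matrix()@[0,0,73]
        print(p,"cm",(R.inv().apply(w-s["eef_pos"])/10).round(2),"turn",(R.inv()*Rt).as_rotvec().round(3))
E
python3 -c "
from h import *
go((-45,0,200),(-45,0,110))"
```

```text
t 0.1 tip(box) [-325.8  577.7  230.1] F [-0.7  0.7  0. ] w 85.5
(-45, 0, 200) cm [-41.64 -48.91   3.09] turn [-0.002 -0.    -0.253]
(-45, 0, 110) cm [-41.64 -48.9   12.09] turn [-0.002 -0.    -0.253]
```

Emit:
send_rows --rows '[[[-10,-12,0,0,0,-0.06],[-20,-23.5,0.5,0,0,-0.12],[-30,-35,1,0,0,-0.18],[-41.6,-48.9,3.1,0,0,-0.253],[-41.6,-48.9,3.1,0,0,-0.253],[-41.6,-48.9,3.1,0,0,-0.253],[-41.6,-48.9,3.1,0,0,-0.253],[-41.6,-48.9,3.1,0,0,-0.253],[-41.6,-48.9,3.1,0,0,-0.253],[-41.6,-48.9,3.1,0,0,-0.253]]]' --grip 255

```text
clock: 1.1
eef_pos: [396.8, 139.7, 281.1]
tool_rot: [3.142, 0.0, 3.043]
force: [1.8, -0.7, 0.1]
width: -0.4
gripper_force: 0.0
```

```bash
python3 -c "
from h import *
go((-45,0,150),(-45,0,90))"
```

```text
t 1.1 tip(box) [-107.1  127.1  208.1] F [ 1.8 -0.7  0.1] w -0.4
(-45, 0, 150) cm [ -6.2  -12.72   5.81] turn [0.    0.    0.001]
(-45, 0, 90) cm [ -6.2  -12.72  11.81] turn [0.    0.    0.001]
```

Emit:
send_rows --rows '[[[-6.2,-12.7,4,0,0,0],[-6.2,-12.7,4,0,0,0],[-6.2,-12.7,4,0,0,0],[-6.2,-12.7,4,0,0,0],[-6.2,-12.7,9,0,0,0],[-6.2,-12.7,11,0,0,0],[-6.2,-12.7,11,0,0,0],[-6.2,-12.7,11,0,0,0]]]'

```text
clock: 1.9
eef_pos: [445.7, 9.7, 171.4]
tool_rot: [3.141, -0.001, 3.044]
force: [-0.3, -0.2, 0.6]
width: 0.1
gripper_force: 0.0
```

```bash
python3 -c "
from h import *
from cell import ctrl
go((-45,0,76),(-45,0,67))
a=[]
for n,(u,v) in dict(scene=(280,140),top=(280,170)).items():
    i=ctrl.get_image(n);a.append(cv2.resize(i['pixels'][v:v+100,u:u+100],None,fx=4,fy=4,interpolation=cv2.INTER_CUBIC))
    print(n,proj(i,[*O,0]+Rb@[-45,0,72.]))
cv2.imwrite('pics/c.png',np.hstack(a)[:,:,::-1])"
```

```text
t 1.9 tip(box) [-45.7   2.5  98.4] F [-0.3 -0.2  0.6] w 0.1
(-45, 0, 76) cm [-0.06 -0.25  2.24] turn [ 0.    -0.001  0.001]
(-45, 0, 67) cm [-0.06 -0.25  3.14] turn [ 0.    -0.001  0.001]
scene (np.float64(336.4357402655704), np.float64(204.7758911782186))
top (np.float64(325.7317214465955), np.float64(223.7876036906771))
```

View pics/c.png

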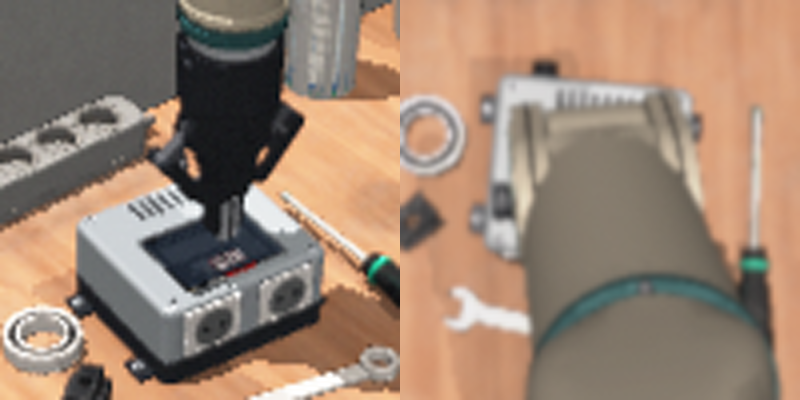

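The finger shows over the ribs at crop (228,238), that is pixel (337,200), and the ribs sit at about (337,204), which matches the computed press point. Now press.

Emit:
send_rows --rows '[[[-0.05,-0.25,1.5,0,0,0],[-0.05,-0.25,2.2,0,0,0],[-0.05,-0.25,2.6,0,0,0],[-0.05,-0.25,2.8,0,0,0],[-0.05,-0.25,3.0,0,0,0],[-0.05,-0.25,3.0,0,0,0]]]'

```text
clock: 2.6
eef_pos: [446.1, 6.7, 141.4]
tool_rot: [3.141, 0.0, 3.043]
force: [0.3, 0.5, 1.8]
width: -0.0
gripper_force: 0.8
```

```bash
python3 -c "
from h import *
go((-45,0,66.5))"
```

```text
t 2.6 tip(box) [-44.9  -0.3  68.4] F [0.3 0.5 1.8] w -0.0
(-45, 0, 66.5) cm [0.01 0.03 0.19] turn [0. 0. 0.]
```

Emit:
send_rows --rows '[[[0,0,0.1,0,0,0],[0,0,0.15,0,0,0],[0,0,0.15,0,0,0]]]'

```text
clock: 2.9
eef_pos: [446.2, 6.7, 139.8]
tool_rot: [3.141, 0.0, 3.043]
force: [0.2, 1.2, 1.7]
width: -0.2
gripper_force: 1.1
```

Emit:
send_rows --rows '[[[0,0,0.05,0,0,0],[0,0,0.05,0,0,0]]]'

```text
clock: 3.1
eef_pos: [446.3, 6.7, 139.7]
tool_rot: [3.141, 0.001, 3.043]
force: [-0.1, 1.2, 7.9]
width: -0.0
gripper_force: 3.7
```

The force is rising, so the cover is at its stop. Release and retreat upward.

Emit:
send_rows --rows '[[[0,0,-2,0,0,0],[0,0,-6,0,0,0],[0,0,-11,0,0,0],[0,0,-11,0,0,0],[0,0,-11,0,0,0],[0,0,-11,0,0,0],[0,0,-11,0,0,0],[0,0,-11,0,0,0],[0,0,-11,0,0,0],[0,0,-11,0,0,0]]]'

```text
clock: 4.1
eef_pos: [445.9, 6.6, 248.8]
tool_rot: [-3.141, -0.001, 3.043]
force: [-0.1, -0.3, -0.0]
width: -0.1
gripper_force: 0.0
```

Emit:
send_rows --rows '[[[0,1.6,0,0,0,0],[0,1.6,0,0,0,0],[0,1.6,0,0,0,0],[0,1.6,0,0,0,0],[0,1.6,0,0,0,0],[0,1.6,0,0,0,0],[0,1.6,0,0,0,0],[0,1.6,0,0,0,0],[0,1.6,0,0,0,0],[0,1.6,0,0,0,0]]]'

```text
clock: 5.1
eef_pos: [447.6, 22.5, 249.2]
tool_rot: [3.142, -0.0, 3.043]
force: [0.9, 0.9, -0.2]
width: -0.2
gripper_force: 0.0
```

```bash
python3 -c "
from h import *
from cell import ctrl
go((-46,-16,80),(-46,-16,58),(-46,-16,50))
i=ctrl.get_image('scene');a=cv2.resize(i['pixels'][120:250,260:400],None,fx=4,fy=4,interpolation=cv2.INTER_CUBIC)
print(proj(i,[*O,0]+Rb@[-43,-16,57.]))
cv2.imwrite('pics/d.png',a[:,:,::-1])"
```

```text
t 5.1 tip(box) [-45.   15.5 176.2] F [ 0.9  0.9 -0.2] w -0.2
(-46, -16, 80) cm [ 0.1  -3.15  9.62] turn [ 0. -0.  0.]
(-46, -16, 58) cm [ 0.1  -3.15 11.82] turn [ 0. -0.  0.]
(-46, -16, 50) cm [ 0.1  -3.15 12.62] turn [ 0. -0.  0.]
(np.float64(340.1430859288897), np.float64(206.48268998823528))
```

View pics/d.png

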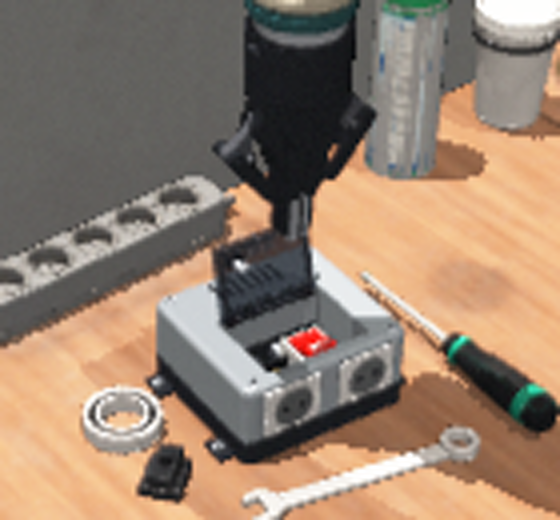

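The cover is fully open. The red rocker is at crop (312,342), that is pixel (338,205), in line with the predicted press point at (340,206). Next, descend and press its front.

Emit:
send_rows --rows '[[[0.1,-3.15,3,0,0,0],[0.1,-3.15,3,0,0,0],[0.1,-3.15,7,0,0,0],[0.1,-3.15,9.6,0,0,0],[0.1,-3.15,10.6,0,0,0],[0.1,-3.15,11.5,0,0,0],[0.1,-3.15,11.8,0,0,0],[0.1,-3.15,11.8,0,0,0]]]'

```text
clock: 5.95
eef_pos: [443.9, -8.6, 131.6]
tool_rot: [3.141, 0.001, 3.043]
force: [0.1, 0.8, -0.2]
width: 0.4
gripper_force: 0.0
```

Emit:
send_rows --rows '[[[0,0,0.2,0,0,0],[0,0,0.4,0,0,0],[0,0,0.5,0,0,0],[0,0,0.5,0,0,0]]]'

```text
clock: 6.35
eef_pos: [443.8, -8.8, 126.3]
tool_rot: [3.141, 0.001, 3.043]
force: [-0.4, 0.9, -0.6]
width: 0.0
gripper_force: 0.0
```

```bash
python3 -c "
from h import *
go((-46,-16,51))"
```

```text
t 6.35 tip(box) [-45.7 -16.   53.3] F [-0.4  0.9 -0.6] w 0.0
(-46, -16, 51) cm [ 0.03 -0.    0.23] turn [0.    0.001 0.   ]
```

Emit:
send_rows --rows '[[[0,0,0.1,0,0,0],[0,0,0.2,0,0,0],[0,0,0.2,0,0,0]]]'

```text
clock: 6.65
eef_pos: [443.8, -8.8, 124.6]
tool_rot: [3.142, 0.001, 3.043]
force: [-0.9, 0.0, 5.8]
width: 0.0
gripper_force: 2.8
```

Emit:
send_rows --rows '[[[0,0,0.1,0,0,0],[0,0,0.1,0,0,0]]]'

```text
clock: 6.85
eef_pos: [443.7, -8.7, 124.4]
tool_rot: [3.141, 0.001, 3.043]
force: [-1.9, 0.4, 16.8]
width: 0.1
gripper_force: 8.6
```

Rigid at z≈51.5, which is the "on" depth of 20 mm below the deck. Retreat and check.

Emit:
send_rows --rows '[[[0,0,-2,0,0,0],[0,0,-7,0,0,0],[0,0,-12,0,0,0],[0,0,-12.5,0,0,0],[0,0,-12.5,0,0,0],[0,0,-12.5,0,0,0]]]'

```text
clock: 7.45
eef_pos: [442.8, -8.8, 247.4]
tool_rot: [-3.141, -0.002, 3.043]
force: [-0.7, 0.1, 0.5]
width: 0.1
gripper_force: 0.0
```

```bash
python3 -c "
from h import *
from cell import ctrl
go((52,0,176),(52,0,110))
i=ctrl.get_image('scene');a=cv2.resize(i['pixels'][160:240,290:390],None,fx=6,fy=6,interpolation=cv2.INTER_CUBIC)
cv2.imwrite('pics/e.png',a[:,:,::-1])"
```

```text
t 7.45 tip(box) [-46.9 -16.1 174.4] F [-0.7  0.1  0.5] w 0.1
(52, 0, 176) cm [-9.87  1.61 -0.18] turn [-0.    -0.002  0.   ]
(52, 0, 110) cm [-9.88  1.61  6.42] turn [-0.    -0.002  0.   ]
```

View pics/e.png

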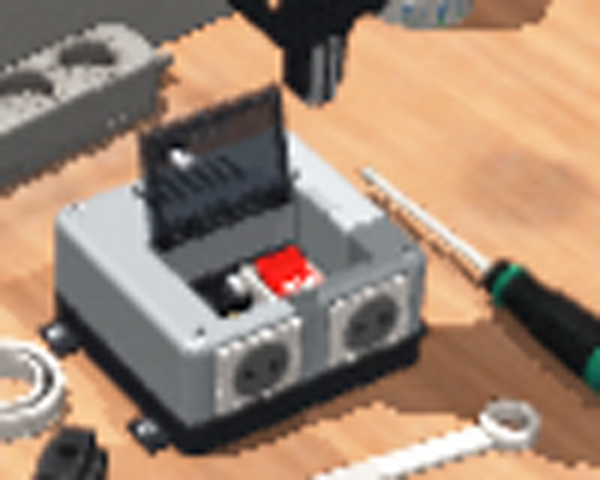

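The rocker has changed over: its rear half is now raised at crop (280,265) and the front half is level. Now go behind the cover.

Emit:
send_rows --rows '[[[-5,0.8,0,0,0,0],[-9.9,1.6,0,0,0,0],[-9.9,1.6,0,0,0,0],[-9.9,1.6,0,0,0,0],[-9.9,1.6,3,0,0,0],[-9.9,1.6,6,0,0,0],[-9.9,1.6,6,0,0,0],[-9.9,1.6,6,0,0,0]]]'

```text
clock: 8.3
eef_pos: [542.1, -2.7, 187.7]
tool_rot: [-3.141, -0.003, 3.043]
force: [0.3, -0.0, -0.4]
width: 0.2
gripper_force: 0.0
```

```bash
python3 -c "
from h import *
H=np.array([6,69.5])
P=[]
for th,r,g in [(1.75,46,2.5),(1.45,46,2.5),(1.15,48,2.5),(.9,50,2.5),(.65,53,2.5),(.4,56,2.5),(.2,59,2.5)]:
    c=H+r*np.array([-np.cos(th),np.sin(th)])+g*np.array([np.sin(th),np.cos(th)])
    P.append((round(c[0]+11,1),0,round(c[1],1)))
go((40,0,115),*P,(-45,0,80),(-45,0,67))"
```

```text
t 8.3 tip(box) [ 51.3  -0.3 114.7] F [ 0.3 -0.  -0.4] w 0.2
(40, 0, 115) cm [ 1.15  0.03 -0.03] turn [-0.001 -0.003  0.   ]
(np.float64(27.7), 0, np.float64(114.3)) cm [2.38 0.03 0.04] turn [-0.001 -0.003  0.   ]
(np.float64(13.9), 0, np.float64(115.5)) cm [ 3.76  0.03 -0.07] turn [-0.001 -0.003  0.   ]
(np.float64(-0.3), 0, np.float64(114.3)) cm [5.18 0.03 0.05] turn [-0.001 -0.003  0.   ]
(np.float64(-12.1), 0, np.float64(110.2)) cm [6.36 0.03 0.47] turn [-0.001 -0.003  0.   ]
(np.float64(-23.7), 0, np.float64(103.6)) cm [7.52 0.03 1.13] turn [-0.001 -0.003  0.   ]
(np.float64(-33.6), 0, np.float64(93.6)) cm [8.5  0.03 2.14] turn [-0.001 -0.003  0.   ]
(np.float64(-40.3), 0, np.float64(83.7)) cm [9.17 0.03 3.13] turn [-0.001 -0.003  0.   ]
(-45, 0, 80) cm [9.64 0.03 3.5 ] turn [-0.001 -0.003  0.   ]
(-45, 0, 67) cm [9.63 0.03 4.8 ] turn [-0.001 -0.003  0.   ]
```

Emit:
send_rows --rows '[[[1.2,0,0,0,0,0],[1.8,0,0,0,0,0],[2.4,0,0,0,0,0],[3.1,0,0,0,0,0],[3.75,0,0,0,0,0],[4.5,0,0,0,0,0],[5.2,0,0.05,0,0,0],[5.2,0,0.05,0,0,0]]]'

```text
clock: 9.1
eef_pos: [490.3, 2.7, 187.5]
tool_rot: [-3.141, -0.002, 3.043]
force: [0.6, 0.2, 1.1]
width: -0.0
gripper_force: 0.4
```

```bash
python3 -c "
from h import *
from cell import ctrl
go((-12,0,110),(-23.7,0,103.6),(-33.6,0,93.6),(-40.3,0,83.7),(-45,0,76))
i=ctrl.get_image('scene');a=cv2.resize(i['pixels'][160:240,290:390],None,fx=6,fy=6,interpolation=cv2.INTER_CUBIC)
cv2.imwrite('pics/f.png',a[:,:,::-1])"
```

```text
t 9.1 tip(box) [ -0.8   0.  114.5] F [0.6 0.2 1.1] w -0.0
(-12, 0, 110) cm [ 1.14 -0.    0.46] turn [-0.    -0.002  0.   ]
(-23.7, 0, 103.6) cm [ 2.31 -0.    1.1 ] turn [-0.    -0.002  0.   ]
(-33.6, 0, 93.6) cm [ 3.29 -0.    2.1 ] turn [-0.    -0.002  0.   ]
(-40.3, 0, 83.7) cm [ 3.96 -0.    3.09] turn [-0.    -0.002  0.   ]
(-45, 0, 76) cm [ 4.43 -0.    3.86] turn [-0.    -0.002  0.   ]
```

View pics/f.png

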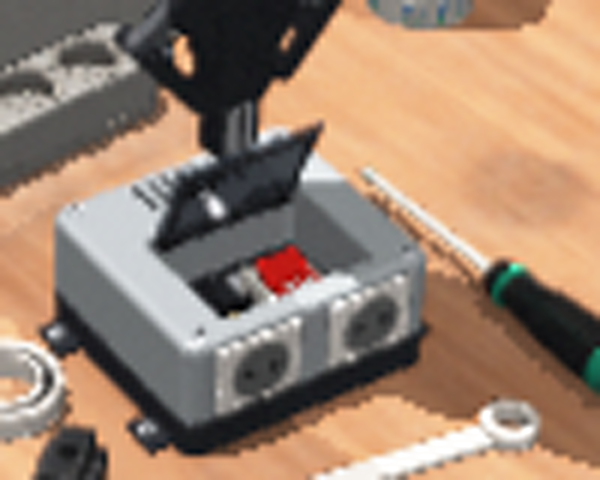

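The cover has been swung forward past upright, with its edge at crop (320,125)–(200,200), and the finger is behind it. Continue along the arc.

Emit:
send_rows --rows '[[[0.6,0,0.2,0,0,0],[1.15,0,0.45,0,0,0],[1.7,0,0.75,0,0,0],[2.3,0,1.1,0,0,0],[2.8,0,1.6,0,0,0],[3.3,0,2.1,0,0,0],[3.65,0,2.6,0,0,0],[3.95,0,3.1,0,0,0],[4.4,0,3.7,0,0,0],[4.4,0,3.85,0,0,0]]]'

```text
clock: 10.15
eef_pos: [446.9, 7.0, 148.5]
tool_rot: [-3.141, -0.002, 3.043]
force: [0.8, 0.5, 1.4]
width: -0.1
gripper_force: 0.8
```

```bash
python3 -c "
from h import *
go((-45,0,68))"
```

```text
t 10.15 tip(box) [-44.4  -0.   75.5] F [0.8 0.5 1.4] w -0.1
(-45, 0, 68) cm [0.08 0.   0.75] turn [-0.    -0.002  0.   ]
```

Emit:
send_rows --rows '[[[0.05,0,0.3,0,0,0],[0.05,0,0.5,0,0,0],[0.05,0,0.7,0,0,0],[0.05,0,0.8,0,0,0],[0.05,0,0.87,0,0,0],[0.05,0,0.87,0,0,0]]]'

```text
clock: 10.75
eef_pos: [447.1, 6.9, 140.4]
tool_rot: [-3.141, -0.001, 3.043]
force: [-1.8, -0.2, 2.4]
width: -0.2
gripper_force: 1.0
```

Emit:
send_rows --rows '[[[0,0,0.06,0,0,0],[0,0,0.06,0,0,0]]]'

```text
clock: 10.95
eef_pos: [447.3, 6.9, 139.9]
tool_rot: [-3.141, -0.001, 3.043]
force: [-2.5, 0.4, 1.8]
width: -0.5
gripper_force: 1.3
```

Emit:
send_rows --rows '[[[0,0,0.05,0,0,0],[0,0,0.05,0,0,0]]]'

```text
clock: 11.15
eef_pos: [447.3, 6.9, 139.8]
tool_rot: [-3.141, -0.0, 3.043]
force: [-3.1, -0.1, 7.8]
width: -0.1
gripper_force: 3.8
```

The same stop and force as the first press. Release slowly, then retreat.

Emit:
send_rows --rows '[[[0,0,-0.3,0,0,0],[0,0,-0.6,0,0,0],[0,0,-0.9,0,0,0],[0,0,-1.2,0,0,0],[0,0,-1.2,0,0,0],[0,0,-1.2,0,0,0]]]'

```text
clock: 11.75
eef_pos: [447.8, 7.0, 151.5]
tool_rot: [3.141, 0.001, 3.043]
force: [-0.8, -1.1, 0.3]
width: 0.3
gripper_force: 0.0
```

Emit:
send_rows --rows '[[[0,0,-2,0,0,0],[0,0,-6,0,0,0],[0,0,-10,0,0,0],[0,0,-10,0,0,0],[0,0,-10,0,0,0],[0,0,-10,0,0,0],[0,0,-10,0,0,0],[0,0,-10,0,0,0],[0,0,-10,0,0,0],[0,0,-10,0,0,0]]]'

```text
clock: 12.75
eef_pos: [447.4, 6.9, 251.0]
tool_rot: [-3.141, -0.001, 3.043]
force: [-0.6, 0.8, 0.2]
width: 0.4
gripper_force: 0.0
```

```bash
python3 -c "
from h import *
from cell import ctrl
status()
i=ctrl.get_image('scene');a=cv2.resize(i['pixels'][140:250,270:400],None,fx=5,fy=5,interpolation=cv2.INTER_CUBIC)
cv2.imwrite('pics/g.png',a[:,:,::-1])"
```

```text
t 12.75 tip(box) [-43.7  -0.  178. ] F [-0.6  0.8  0.2] w 0.4
```

View pics/g.png

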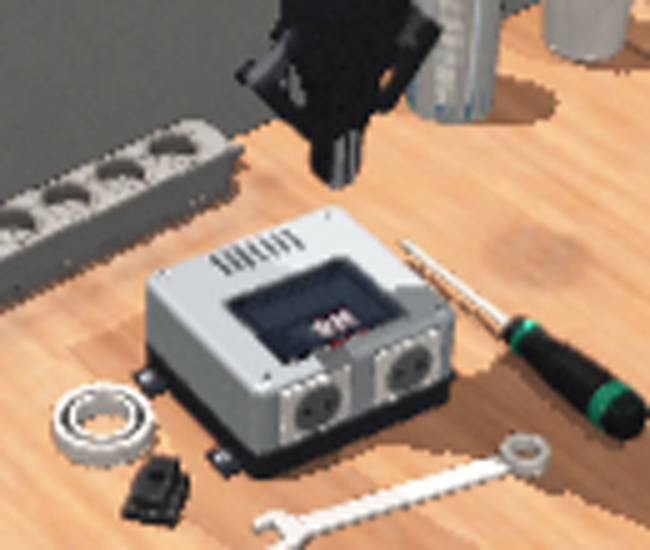

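The cover is flush again over the opening, with the ribs at crop (335,322). A second after release it has stayed shut, the neighbouring things have not moved and the robot touches nothing.

```bash
python3 -c "
from cell import ctrl
print(ctrl.finish_job())"
```

```text
the job is handed in; nothing more can be done
None
```

I handed in the job at 12.8 s: the cover was pressed open, the rocker pushed over to on, and the cover latched flush again, with nothing else on the bench moved.

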